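# Touch off on the square tool setter

### The job

Touch off the gripper on the square tool setter: with the fingertips, press its square steel pad lightly from above until it gives a little, never all the way down, and hold it there for about a second. Come up so that the pad rises fully, then touch it the same way a second time to check the reading, and withdraw. Do not lift or shift the setter, and leave the round setter, the tall slim one and the loose parts on the bench untouched.

Things in the scene. Friction and masses are not known exactly. Their poses are not given: they have to be found in the camera images.
- square_setter: The setter to use: a loose, heavy (about 0.7 kg) aluminium tool setter standing upright on the bench, with a dark 58 x 58 mm square foot, a 54 x 54 mm square housing whose top is 38 mm above the bench, and a smaller square steel pad on top. Origin at the centre of its underside, z up, x and y parallel to the sides of the square
- square_pad_top (a point): Centre of the top face of the square steel pad, 61 mm above the bench with the pad up; it goes down with the pad. The pad is 30 x 30 mm, sides parallel to the housing's, and its underside stands 11 mm clear of the housing when up
- square_pad (a joint): How far the square pad is pressed down, in m: 0 fully up, 0.010 on its stop. A spring pushes it up: it starts to move at about 2 N and then needs about 0.9 N more for each mm (about 4.5 N at 3 mm, 11 N on the stop); let go, it rises fully by itself
- round_setter: Not to be touched: a loose aluminium tool setter with a round foot 58 mm across, a round housing 54 mm across and a round steel pad 32 mm across, top 61 mm above the bench. Origin at the centre of its underside
- tall_setter: Not to be touched: a loose, slim round aluminium setter, foot 54 mm and housing 38 mm across, with a 12 mm steel pin on top, whose tip is 86 mm above the bench. Origin at the centre of its underside
- loupe: Not to be touched: black cup-shaped loupe, 34 mm across, 31 mm high. Origin at the centre of its underside
- ring_wide: Not to be touched: turned ring blank, 26 mm across, 16 mm high. Origin at the centre of its underside
- ring_flat: Not to be touched: turned ring blank, 30 mm across, 10 mm high. Origin at the centre of its underside
- block_large: Not to be touched: aluminium setting block, 30 x 50 x 20 mm high. Origin at the centre of its underside
- block_small: Not to be touched: aluminium setting block, 22 x 45 x 18 mm high. Origin at the centre of its underside
Things that resemble listed ones, but are neither listed nor needed, are in the scene too. What is shaped like the square_setter but brown or red is not meant.

How it is judged (in metres and radians):
On the way, in this order (a step that is already met when the one before it is completed fails the run):
1. the fingertips hold the square pad pressed down a little (1.5 mm or more) for half a second (value of joint square_pad above 0.0015 m and contact force between the fingers and square_setter above 0.5 N), for 0.5 s.
2. the fingers have left the pad and it has risen fully (value of joint square_pad below 0.0008 m and contact force between each of the arm, the fingers and square_setter below 0.1 N), for 0.1 s.
3. the fingertips hold the square pad pressed down a little a second time for half a second (all of step 1), for 0.5 s.
At the end, for the whole second after the job is handed in: After two touches the square pad is fully up (within 0.8 mm), the robot is clear of it, and all three setters and all the loose parts stand at rest within 6 mm of where they began, the setters upright (all of step 2 and distance of each of square_setter, round_setter, tall_setter, loupe, ring_wide, ring_flat, block_large, block_small from where it was at the start of the episode below 0.006 m and angle between each of square_setter, round_setter, tall_setter's own z axis and vertical below 0.05 rad and linear speed of each of square_setter, round_setter, tall_setter, loupe, ring_wide, ring_flat, block_large, block_small below 0.02 m/s).
It fails at once if the square pad was pressed (nearly) down to its stop, more than 9 mm (value of joint square_pad above 0.009 m).
It fails at once if the square setter was pressed with more than 20 N (contact force between any of the fingers, the arm and square_setter above 20 N).
It fails at once if the square setter was lifted, tipped or shifted by more than 6 mm (distance of square_setter from where it was at the start of the episode above 0.006 m or angle between square_setter's own z axis and vertical above 0.1 rad).
It fails at once if the robot touched the round or the tall setter (contact force between any of the fingers, the arm and round_setter above 0.5 N or contact force between any of the fingers, the arm and tall_setter above 0.5 N).
It fails at once if the robot touched a loose part, or a bystander was moved (contact force between any of the fingers, the arm and loupe above 0.5 N or contact force between any of the fingers, the arm and ring_wide above 0.5 N or contact force between any of the fingers, the arm and ring_flat above 0.5 N or contact force between any of the fingers, the arm and block_large above 0.5 N or contact force between any of the fingers, the arm and block_small above 0.5 N or distance of any of round_setter, tall_setter, loupe, ring_wide, ring_flat, block_large, block_small from where it was at the start of the episode above 0.006 m).
It also fails if it takes over 35 s, if anything falls off the work surface, if the arm or the gripper's body presses on something with over 40 N, if the wrist force passes 120 N, or if a joint passes its speed limit or range.

### The arm

A 7-joint arm with a two-finger parallel gripper is mounted at the origin on a cart in front of the work surface, level with it; the furniture and walls round the work are solid. World frame = base frame: x ahead of the robot, y to its left, z up, the work surface at z = 0. Lengths are in mm, angles in rad, forces in N, time in s.
With the tool pointing down it reaches from about 400 to 900 mm from the base axis. Payload 5.5 kg.
Tool frame: the origin (TCP) lies where the fingers leave the gripper's body, on its centre line; the fingertips stand 73 mm ahead of it and the grasp point (between the pads) lies 54 mm ahead of it; z points along the fingers, y is the direction in which the jaws open and shut (so a half turn about z gives the same grasp; the last joint's range is limited). The gripper opens to 85 mm and grips with 20 to 120 N. Pads are 22 mm wide; open, the fingers measure 114 mm over their backs; the gripper's body (76 mm by 85 mm) begins 54 mm behind the grasp point. The pads swing forward as they close: fully open they stand 13 mm farther back than shut.
Start: joints at [1.48, 0.501, -0.427, 1.55, 0.221, 1.138, -0.21], TCP at [225.232, -609.728, 303.91] pointing down, gripper open.
Joint ranges: [-2.88, 2.88], [-0.31, 2.03], [-1.54, 1.56], [0.2, 2.42], [-1.41, 4.55], [0.19, 2.02], [-2.57, 2.57]. Speed limits (rad/s): [2.57, 2.57, 3.14, 3.14, 3.14, 3.14, 3.14].

### API

Orientations are given as a unit quaternion [w, x, y, z].
In Python, from bench import telemetry, optics, r gives the robot as it stands.
- The arm moves only by the shell command python3 -m jog 'ROWS' [FORCE]. ROWS is JSON, a list of rows, each an object with "xyz": the shift along the tool's x, y, z in mm, a list of three; "twist": the turn about the tool's z in degrees; "claw": the gripper's target within -1 to 1 (fully open at 1, half-way at 0, shut at -1). A call has 1 to 8 rows; each row is the pose to reach, as a shift and turn from the pose measured when the call began, along the tool's axes at that moment; what a row does not reach only later rows make up. A row lasts 1/8 s, in which the tool goes at most 62.5 mm and 10.7 degrees, less where a joint would pass 70% of its speed; a pose out of reach is approached as far as the arm can. A call with a gripper value outside its range is refused whole. The fingers move at their own pace and stop on an object; FORCE is the grip in N (left out, the last holds). Time passes only in rows, so rows that repeat a pose let the fingers close. It gives the time, the measured TCP pose, the force and the opening at its end, in the units of the state.
- telemetry.read_state(): the state, without advancing time (a new reading comes with each control period).
- optics.snapshot(name): name is "side" or "top" or "wrist"; returns a dict with "image" (420x560x3 uint8, red, green, blue), "K" (3x3 intrinsics, pixels), "eye" and "attitude" of the camera in the world. Camera axes: x right, y up, looking along -z (the intrinsics and any distortion apply to the point x, -y, -z); pixel columns grow to the right and rows downward; lengths in mm; the calibration is good to about 2 mm. A picture is of the moment at which its call begins. There is no depth.
- r.job_done(): hands the job in, once; it reports no verdict.
The state is a dict: "t": time; "qpos": joint angles; "joint_velocities": joint speeds; "effort": joint torques, N m; "eef_pos": TCP position; "tool_rot": TCP orientation; "contact_force": force on the tool from outside, world axes, zero at the start; "ft_torque": the same for the moment, N m; "gripper_width": finger opening in mm.
Only numpy, scipy, OpenCV 4.12 (cv2) and the standard library are available. Lean on these libraries where they do the work, as an engineer would, in place of code of your own. Each camera call takes 0.05 s, during which the arm holds its last target.

## Working session

There is one attempt and no reset: what is moved stays moved. The work goes in short steps, Python scripts to look and compute and a shell command to move; the robot and the scene stay as the last step left them, time stands still between calls to the robot, and variables do not carry over. Pictures are saved under pics/ and viewed, and the job is handed in when it is done.

```bash
mkdir -p pics; ls
python3 - <<'E'
from bench import telemetry, optics, r
import cv2
print(telemetry.read_state())
for n in ["side","top","wrist"]:
    s=optics.snapshot(n); cv2.imwrite(f"pics/{n}0.png",s["image"][:,:,::-1]); print(n,{k:v for k,v in s.items() if k!="image"})
E
```

```text
pics
{'t': 0.0, 'qpos': array([ 1.48018771,  0.5018556 , -0.42680375,  1.55141402,  0.22078883,
        1.13829616, -0.21027812]), 'joint_velocities': array([-0.00176451,  0.00092831, -0.00133174, -0.00078919,  0.00052258,
       -0.00118363,  0.00072091]), 'effort': array([-2.36519327e-04, -5.69519305e+01, -5.81624910e+00, -2.80933607e+01,
        1.06650018e-02,  1.20115676e-02, -4.29685429e-06]), 'eef_pos': array([ 224.98502544, -609.25075565,  302.8704242 ]), 'tool_rot': array([-9.51060283e-04,  9.84386066e-01,  1.76020318e-01, -1.24955939e-04]), 'contact_force': array([ 0.03806227,  0.69568442, -0.14423529]), 'ft_torque': array([-0.00724625, -0.0095037 , -0.00021323]), 'gripper_width': 85.27026015378715}
side {'K': array([[535.30616094,   0.        , 279.00282872],
       [  0.        , 535.30616094, 208.3424112 ],
       [  0.        ,   0.        ,   1.        ]]), 'eye': array([575.22610295, 539.30857201, 489.92355062]), 'attitude': array([0.03039628, 0.01831188, 0.54082941, 0.84038342])}
top {'K': array([[410.41880099,   0.        , 281.4718659 ],
       [  0.        , 410.41880099, 211.26529242],
       [  0.        ,   0.        ,   1.        ]]), 'eye': array([ 349.14827795, -404.33076033,  998.92870884]), 'attitude': array([ 0.7103769 ,  0.05078997, -0.04744306, -0.70038146])}
wrist {'K': array([[310.94167336,   0.        , 275.65694488],
       [  0.        , 310.94167336, 209.08082262],
       [  0.        ,   0.        ,   1.        ]]), 'eye': array([ 301.61692872, -580.82235285,  373.68121196]), 'attitude': array([ 0.80987071, -0.13192873,  0.09243984, -0.56405595])}
```

View pics/top0.png

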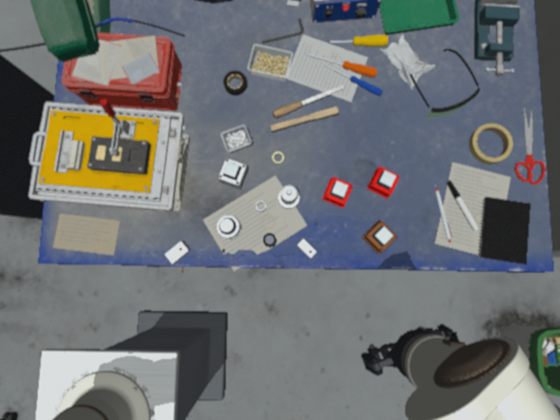

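View pics/side0.png

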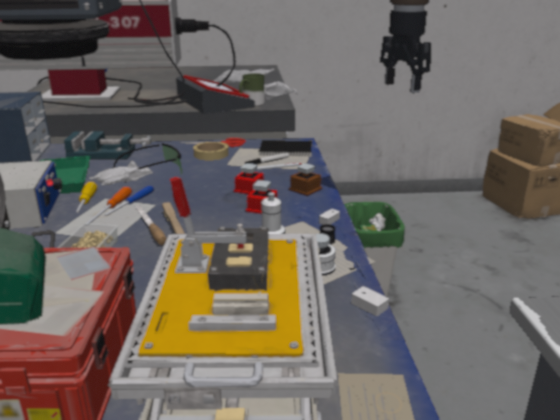

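View pics/wrist0.png

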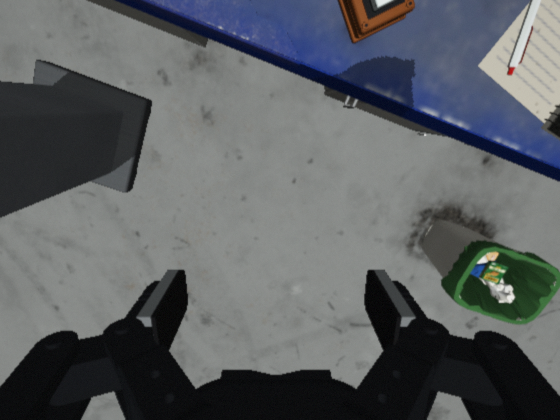

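```bash
cat > h.py <<'E'
import numpy as np, cv2
from scipy.spatial.transform import Rotation as R
def cast(s,px,z):
    K=s["K"]; q=s["attitude"]; M=R.from_quat([q[1],q[2],q[3],q[0]]).as_matrix()
    d=np.linalg.inv(K)@np.array([px[0],px[1],1.]); d=M@np.array([d[0],-d[1],-d[2]])
    return s["eye"]+d*(z-s["eye"][2])/d[2]
def proj(s,P):
    K=s["K"]; q=s["attitude"]; M=R.from_quat([q[1],q[2],q[3],q[0]]).as_matrix()
    c=M.T@(np.array(P)-s["eye"]); c=np.array([c[0],-c[1],-c[2]]); u=K@c; return u[:2]/u[2]
E
python3 - <<'E'
from bench import optics
from h import *
s=optics.snapshot("top"); im=s["image"][:,:,::-1]
c=im[110:275,160:325]; cv2.imwrite("pics/crop1.png",cv2.resize(c,None,fx=3.6,fy=3.6,interpolation=cv2.INTER_CUBIC))
for n,p,z in [("sq",(235,169),61),("round",(228,226),61),("tall",(289,196),86),("loupe",(234,81),31),("dish",(236,138),10),("b1",(177,252),20),("b2",(307,248),18),("cornerbox",(183,150),80),("edge",(240,266),0),("redbox",(175,40),100)]: print(n,cast(s,p,z).round())
print(proj(s,[0,0,0]))
E
```

```text
sq [ 579. -289.   61.]
round [ 444. -277.   61.]
tall [ 512. -416.   86.]
loupe [ 811. -276.   31.]
dish [ 671. -282.   10.]
b1 [ 385. -152.   20.]
b2 [ 399. -461.   18.]
cornerbox [ 618. -169.   80.]
edge [ 354. -300.    0.]
redbox [ 878. -143.  100.]
[104.9883131 419.5374359]
```

View pics/crop1.png

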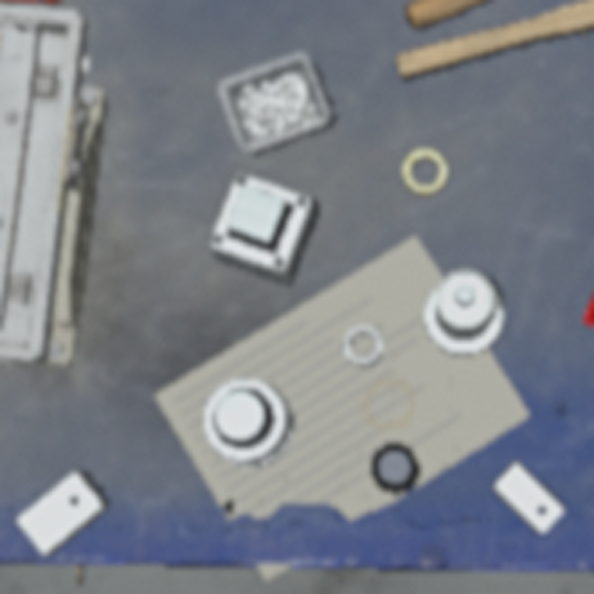

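The setter meant is the bare aluminium one at top-view (233,172): square foot, square pad. The look-alikes at (338,191) and (384,181) are red and the one at (380,236) is brown. The round setter is at (228,226) and the tall one at (289,196). I'll close the gripper and stop short of it for a wrist view.

```bash
python3 -m jog '[{"xyz":[45,-22,0],"twist":0,"claw":-1},{"xyz":[90,-45,0],"twist":0,"claw":-1},{"xyz":[135,-68,0],"twist":0,"claw":-1},{"xyz":[180,-90,0],"twist":0,"claw":-1},{"xyz":[225,-115,0],"twist":0,"claw":-1},{"xyz":[270,-140,0],"twist":0,"claw":-1},{"xyz":[310,-160,0],"twist":0,"claw":-1},{"xyz":[340,-178,0],"twist":0,"claw":-1}]' 20
python3 - <<'E'
from bench import telemetry, optics
from h import *
s=optics.snapshot("wrist"); cv2.imwrite("pics/w1.png",s["image"][:,:,::-1]); print(telemetry.read_state()["gripper_width"],telemetry.read_state()["eef_pos"])
E
```

```text
t: 1.2
eef_pos: [483.7, -322.6, 303.5]
tool_rot: [-0.001, 0.984, 0.177, 0.0]
contact_force: [-0.6, -0.1, -0.5]
gripper_width: 0.4
-0.16612419601927558 [ 486.89132358 -317.66396846  303.81295895]
```

View pics/w1.png

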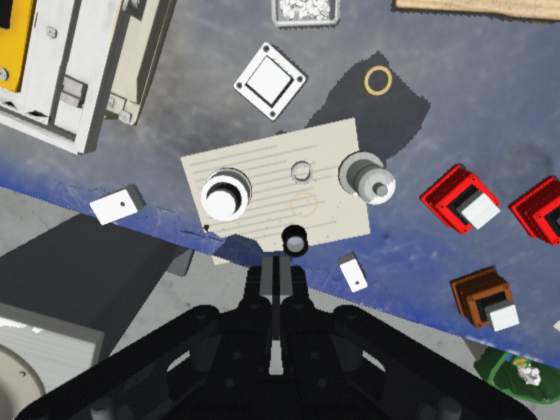

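Run:
```python
from bench import telemetry, optics
from h import *
s=optics.snapshot("wrist"); im=s["image"][:,:,::-1].copy()
x0,y0=225,30; c=im[y0:130,x0:320]; cv2.imwrite("pics/w1c.png",cv2.resize(c,None,fx=6,fy=6,interpolation=cv2.INTER_CUBIC))
g=cv2.cvtColor(c,cv2.COLOR_BGR2GRAY)
for th in (140,170,200):
  m=(g>th).astype(np.uint8)
  cs,_=cv2.findContours(m,cv2.RETR_CCOMP,cv2.CHAIN_APPROX_NONE)
  for k in cs:
    if cv2.contourArea(k)>300:
      (cx,cy),wh,a=cv2.minAreaRect(k); box=cv2.boxPoints(((cx,cy),wh,a))+[x0,y0]
      for z in (61,38):
        P=np.array([cast(s,b,z)[:2] for b in box]); e=P[1]-P[0]; f=P[2]-P[1]
        print(th,z,(round(cx+x0,1),round(cy+y0,1)),P.mean(0).round(1),"sides",np.linalg.norm(e).round(1),np.linalg.norm(f).round(1),"ang",np.degrees(np.arctan2(e[1],e[0])).round(1))
q=telemetry.read_state(); print(q["eef_pos"],q["tool_rot"])
```

```text
140 61 (269.1, 89.8) [ 573.6 -277.4] sides 58.5 54.8 ang -25.6
140 38 (269.1, 89.8) [ 574.4 -276.5] sides 62.7 58.8 ang -25.6
170 61 (273.4, 86.8) [ 577.7 -280.3] sides 49.5 50.5 ang -23.1
170 38 (273.4, 86.8) [ 578.8 -279.6] sides 53.2 54.2 ang -23.1
170 61 (273.7, 87.2) [ 577.7 -280.6] sides 35.3 35.6 ang -23.6
170 38 (273.7, 87.2) [ 578.8 -280. ] sides 37.8 38.2 ang -23.6
200 61 (273.3, 86.3) [ 578.5 -279.9] sides 28.8 29.6 ang -22.7
200 38 (273.3, 86.3) [ 579.6 -279.2] sides 30.9 31.7 ang -22.7
200 61 (273.7, 86.8) [ 577.8 -280.5] sides 50.2 48.6 ang -21.5
200 38 (273.7, 86.8) [ 578.9 -279.9] sides 53.8 52.2 ang -21.5
200 61 (273.7, 86.9) [ 578.  -280.4] sides 36.7 35.3 ang -20.8
200 38 (273.7, 86.9) [ 579.1 -279.8] sides 39.4 37.8 ang -20.8
[ 485.58529146 -319.54187895  303.78887644] [-0.00152225  0.98369428  0.17983856  0.00115309]
```

View pics/w1c.png

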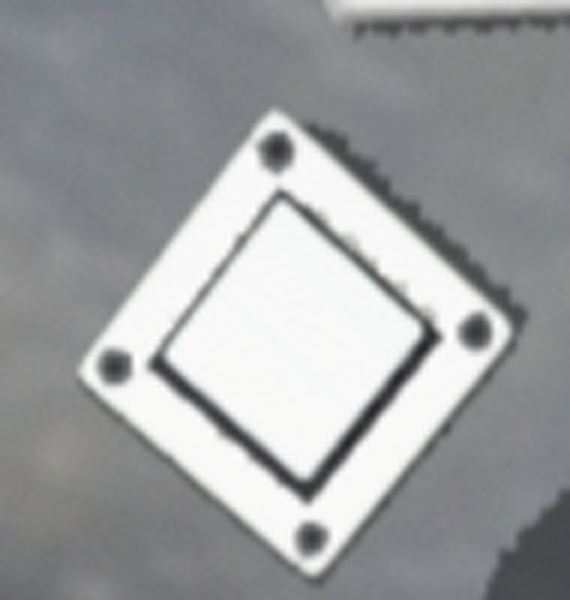

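The crop confirms it: bare aluminium, square pad. The pad centre is at about (578.5, -280) with a yaw of about -22.7°.

```bash
python3 -m jog '[{"xyz":[25,-1,0],"twist":9,"claw":-1},{"xyz":[50,-2,0],"twist":18,"claw":-1},{"xyz":[75,-3,30],"twist":27,"claw":-1},{"xyz":[101,-4,60],"twist":36,"claw":-1},{"xyz":[101,-4,90],"twist":43,"claw":-1},{"xyz":[101,-4,120],"twist":43,"claw":-1},{"xyz":[101,-4,130],"twist":43,"claw":-1},{"xyz":[101,-4,130],"twist":43,"claw":-1}]'
python3 - <<'E'
from bench import telemetry, optics
from h import *
for n in("wrist","side","top"):
  s=optics.snapshot(n); cv2.imwrite(f"pics/{n}2.png",s["image"][:,:,::-1])
t=telemetry.read_state(); print(t["eef_pos"],t["tool_rot"],t["contact_force"],t["gripper_width"])
q=t["tool_rot"]; z=R.from_quat([q[1],q[2],q[3],q[0]]).apply([0,0,73]); print(t["eef_pos"]+z)
E
```

```text
t: 2.3
eef_pos: [578.4, -280.0, 173.6]
tool_rot: [-0.002, 0.981, -0.193, -0.0]
contact_force: [-0.9, 1.2, 0.4]
gripper_width: 0.2
[ 579.59234399 -280.20565082  175.62115428] [-0.00154228  0.9811222  -0.19337522  0.00169695] [-0.12039604  0.47485144 -0.13799397] 0.3013018664417375
[ 579.87896484 -280.03263911  102.62192199]
```

View pics/wrist2.png

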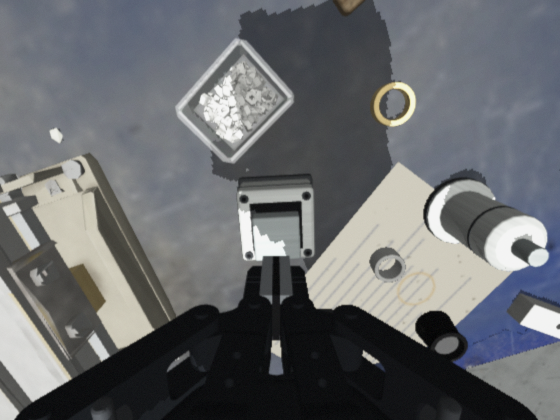

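View pics/side2.png

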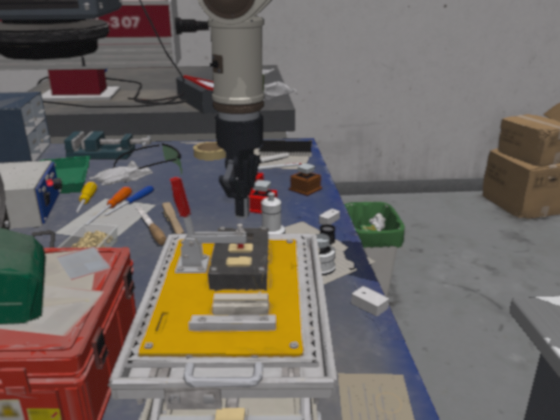

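Run:
```python
from bench import optics
from h import *
s=optics.snapshot("wrist"); im=np.ascontiguousarray(s["image"][:,:,::-1])
a=np.radians(-22.7); u=np.array([np.cos(a),np.sin(a)]); v=np.array([-u[1],u[0]]); c=np.array([578.5,-279.9])
def sq(z,h,col):
    p=[proj(s,[*(c+h*(i*u+j*v)),z]) for i,j in((1,1),(1,-1),(-1,-1),(-1,1))]; return p
k=4; cr=cv2.resize(im[160:290,200:350],None,fx=k,fy=k,interpolation=cv2.INTER_CUBIC)
for z,h,col in((61,15,(0,0,255)),(38,27,(0,200,0))):
    for p in sq(z,h,col): cv2.circle(cr,tuple(((p-[200,160])*k+k/2).astype(int)),5,col,-1)
t=proj(s,[579.9,-280,102.6]);print(t)
cv2.imwrite("pics/w3c.png",cr)
```

```text
[275.74581096 269.92544091]
```

View pics/w3c.png

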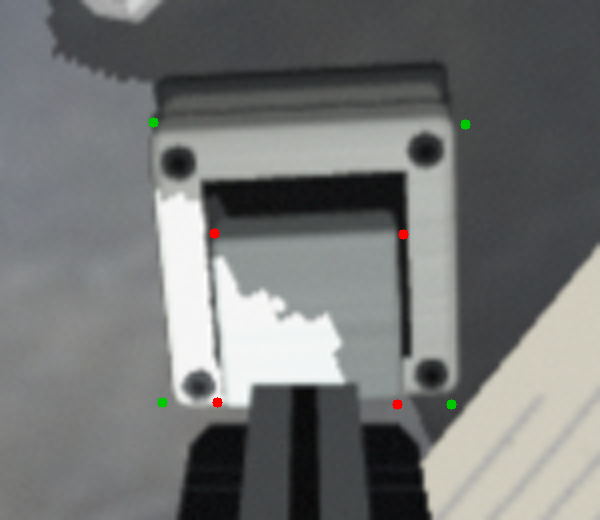

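The projected pad corners land on the pad's edges and the fingers are centred. I'll descend in stages and watch the force.

```bash
python3 -m jog '[{"xyz":[-1,0,10],"twist":0,"claw":-1},{"xyz":[-1,0,20],"twist":0,"claw":-1},{"xyz":[-1,0,22],"twist":0,"claw":-1},{"xyz":[-1,0,22],"twist":0,"claw":-1}]'
python3 - <<'E'
from bench import telemetry, optics
from h import *
for i in range(3):
  s=optics.snapshot("wrist"); t=telemetry.read_state(); print(t["t"],t["eef_pos"],t["contact_force"])
cv2.imwrite("pics/w4.png",cv2.resize(s["image"][160:310,190:360,::-1],None,fx=3.5,fy=3.5))
E
```

```text
t: 3.0
eef_pos: [578.6, -279.5, 153.1]
tool_rot: [-0.002, 0.981, -0.193, 0.001]
contact_force: [0.3, -0.1, 0.4]
gripper_width: 0.6
3.05 [ 578.78490179 -279.64150097  153.45057491] [-0.52914395 -0.51293139 -0.09370565]
3.1 [ 578.91027132 -279.70951288  153.69151199] [0.19186549 0.23864813 0.11720262]
3.15 [ 579.0009266  -279.71399704  153.85679018] [1.22499652 0.45840955 0.23795385]
```

View pics/w4.png

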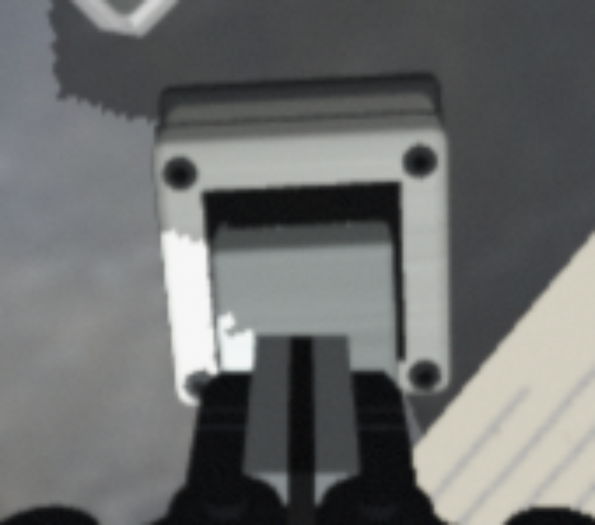

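```bash
python3 -m jog '[{"xyz":[0,0,3],"twist":0,"claw":-1},{"xyz":[0,0,6],"twist":0,"claw":-1},{"xyz":[0,0,9],"twist":0,"claw":-1},{"xyz":[0,0,11],"twist":0,"claw":-1},{"xyz":[0,0,13],"twist":0,"claw":-1},{"xyz":[0,0,14],"twist":0,"claw":-1},{"xyz":[0,0,14],"twist":0,"claw":-1}]'
python3 - <<'E'
from bench import telemetry, optics
from h import *
for i in range(3):
  s=optics.snapshot("wrist"); t=telemetry.read_state(); print(t["t"],t["eef_pos"],t["contact_force"])
cv2.imwrite("pics/w5.png",cv2.resize(s["image"][160:310,190:360,::-1],None,fx=3.5,fy=3.5))
E
```

```text
t: 4.03
eef_pos: [579.0, -279.7, 139.8]
tool_rot: [-0.002, 0.981, -0.193, 0.002]
contact_force: [-0.3, -0.3, -0.1]
gripper_width: 0.1
4.075 [ 579.07898018 -279.68195048  139.87487858] [ 0.06388866 -0.12724659  0.10486463]
4.125 [ 579.09550898 -279.7154649   139.89293527] [-0.31304378 -0.19935068  0.0626476 ]
4.175 [ 579.11188246 -279.72772234  139.91554289] [ 0.65223949  0.5504257  -0.61398736]
```

View pics/w5.png

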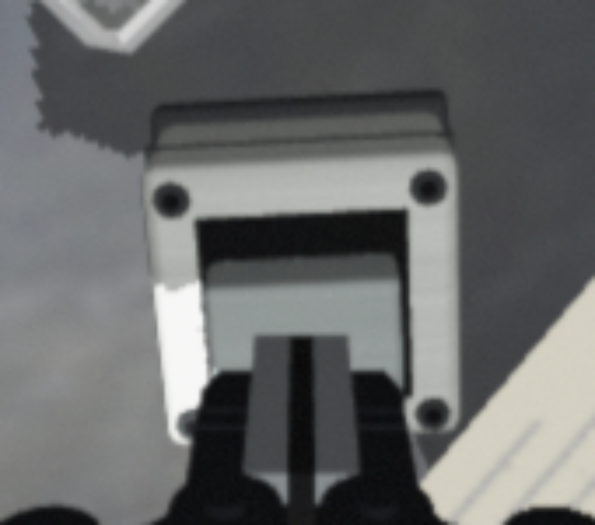

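```bash
python3 -m jog '[{"xyz":[0,0,2],"twist":0,"claw":-1},{"xyz":[0,0,4],"twist":0,"claw":-1},{"xyz":[0,0,5],"twist":0,"claw":-1},{"xyz":[0,0,6],"twist":0,"claw":-1},{"xyz":[0,0,7],"twist":0,"claw":-1},{"xyz":[0,0,7],"twist":0,"claw":-1}]'
python3 - <<'E'
from bench import telemetry, optics
for i in range(5):
  s=optics.snapshot("wrist"); t=telemetry.read_state(); print(t["t"],t["eef_pos"],t["contact_force"])
E
```

```text
t: 4.92
eef_pos: [579.1, -279.7, 133.1]
tool_rot: [-0.001, 0.981, -0.193, 0.002]
contact_force: [-1.2, 0.7, 1.4]
gripper_width: 0.3
4.975 [ 579.12798858 -279.72080537  133.08117197] [-0.04999368 -0.34577053  1.6498481 ]
5.025 [ 579.1494528  -279.68500112  133.10565864] [-1.01817539  1.32630279  2.36138748]
5.075 [ 579.1274734  -279.69514645  133.08421038] [-0.2586519   0.42866355  2.65234381]
5.125 [ 579.12622154 -279.72392498  133.08057758] [-1.19373993  0.61680107  2.5936791 ]
5.175 [ 579.1368775  -279.70606725  133.06494735] [-0.95776444  0.60681799  2.12961894]
```

Contact at about 2.2 N, as the model predicts. Pressing 3.5 mm further and holding.

```bash
python3 -m jog '[{"xyz":[0,0,1],"twist":0,"claw":-1},{"xyz":[0,0,2],"twist":0,"claw":-1},{"xyz":[0,0,3],"twist":0,"claw":-1},{"xyz":[0,0,3.5],"twist":0,"claw":-1},{"xyz":[0,0,3.5],"twist":0,"claw":-1},{"xyz":[0,0,3.5],"twist":0,"claw":-1},{"xyz":[0,0,3.5],"twist":0,"claw":-1},{"xyz":[0,0,3.5],"twist":0,"claw":-1}]'
python3 - <<'E'
from bench import telemetry, optics
from h import *
for i in range(12):
  s=optics.snapshot("wrist"); t=telemetry.read_state(); 
  if i%3==0: print(t["t"],t["eef_pos"],t["contact_force"])
cv2.imwrite("pics/w6.png",cv2.resize(s["image"][160:310,190:360,::-1],None,fx=3.5,fy=3.5))
E
```

```text
t: 6.18
eef_pos: [579.2, -279.7, 129.7]
tool_rot: [-0.001, 0.981, -0.193, 0.002]
contact_force: [-2.6, 0.7, 4.6]
gripper_width: -0.2
6.225 [ 579.1265538  -279.73131567  129.718528  ] [-1.68588747  0.1109268   4.76217626]
6.375 [ 579.13969634 -279.71164056  129.70652493] [-2.17159863  1.28914658  4.95300482]
6.525 [ 579.1502245  -279.69167715  129.71513268] [-1.30623365  0.52448803  4.45080998]
6.675 [ 579.15112153 -279.73892799  129.72202023] [-1.85184124  0.75863269  5.14189642]
```

View pics/w6.png

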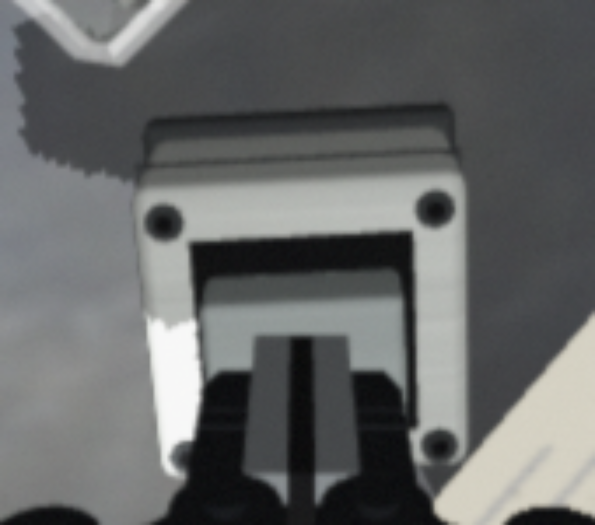

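The pad is down about 3.3 mm at about 4.8 N, held for about a second. Up 15 mm.

```bash
python3 -m jog '[{"xyz":[0,0,-4],"twist":0,"claw":-1},{"xyz":[0,0,-9],"twist":0,"claw":-1},{"xyz":[0,0,-13],"twist":0,"claw":-1},{"xyz":[0,0,-15],"twist":0,"claw":-1},{"xyz":[0,0,-15],"twist":0,"claw":-1},{"xyz":[0,0,-15],"twist":0,"claw":-1}]'
python3 - <<'E'
from bench import telemetry, optics
from h import *
for i in range(4):
  s=optics.snapshot("wrist"); t=telemetry.read_state(); print(t["t"],t["eef_pos"],t["contact_force"])
cv2.imwrite("pics/w7.png",cv2.resize(s["image"][160:310,190:360,::-1],None,fx=3.5,fy=3.5))
E
```

```text
t: 7.52
eef_pos: [579.0, -279.7, 144.6]
tool_rot: [-0.001, 0.981, -0.193, 0.002]
contact_force: [-0.3, -0.6, 1.1]
gripper_width: 0.0
7.575 [ 578.93586866 -279.72497084  144.51328138] [-0.145172    0.43376031  0.0273148 ]
7.625 [ 578.9560449  -279.69895321  144.51843653] [-0.50151622  0.73249112  0.04397478]
7.675 [ 578.9975775  -279.6720202   144.53233742] [0.5574723 0.8371543 0.2608464]
7.725 [ 579.00655367 -279.68327426  144.5691617 ] [ 0.90179003  0.50777223 -0.18654788]
```

View pics/w7.png

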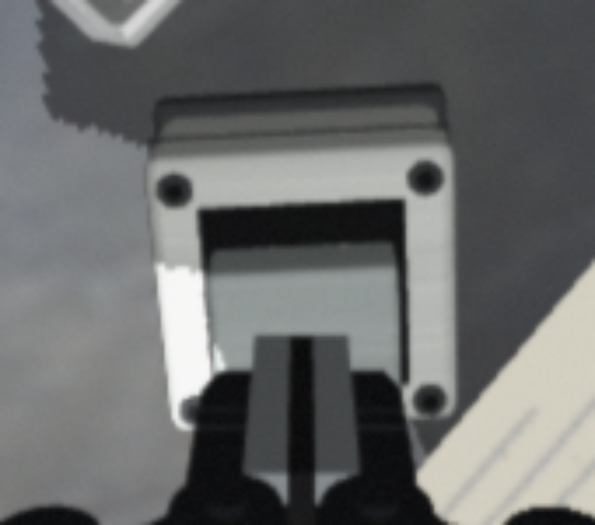

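The pad is up and the contact force is back to zero. Second touch: down 15 mm to the same height.

```bash
python3 -m jog '[{"xyz":[0,0,3],"twist":0,"claw":-1},{"xyz":[0,0,6],"twist":0,"claw":-1},{"xyz":[0,0,8],"twist":0,"claw":-1},{"xyz":[0,0,10],"twist":0,"claw":-1},{"xyz":[0,0,12],"twist":0,"claw":-1},{"xyz":[0,0,13],"twist":0,"claw":-1},{"xyz":[0,0,14],"twist":0,"claw":-1},{"xyz":[0,0,15],"twist":0,"claw":-1}]'
python3 - <<'E'
from bench import telemetry, optics
from h import *
for i in range(22):
  s=optics.snapshot("wrist"); t=telemetry.read_state()
  if i%5==0: print(t["t"],t["eef_pos"],t["contact_force"])
E
```

```text
t: 8.72
eef_pos: [579.1, -279.7, 129.8]
tool_rot: [-0.001, 0.981, -0.193, 0.002]
contact_force: [-2.0, -0.1, 5.1]
gripper_width: 0.0
8.775 [ 579.06682663 -279.69771069  129.71707939] [-1.91551394  0.07932519  4.80758924]
9.025 [ 579.0768474  -279.68744641  129.76934658] [-1.74434985  0.45668753  4.9845011 ]
9.275 [ 579.06385041 -279.68173653  129.76138276] [-2.45901501  0.44542393  4.57856259]
9.525 [ 579.05888867 -279.67201804  129.76008209] [-1.07657493  1.00110118  4.63962905]
9.775 [ 579.09868437 -279.67698264  129.77246759] [-2.08084927  0.24659464  5.27326212]
```

The second touch reads the same, about 4.8 N at TCP z = 129.76. Withdrawing straight up.

```bash
python3 -m jog '[{"xyz":[0,0,-4],"twist":0,"claw":-1},{"xyz":[0,0,-12],"twist":0,"claw":-1},{"xyz":[0,0,-30],"twist":0,"claw":-1},{"xyz":[0,0,-55],"twist":0,"claw":-1},{"xyz":[-20,0,-85],"twist":0,"claw":-1},{"xyz":[-50,0,-115],"twist":0,"claw":-1},{"xyz":[-70,0,-130],"twist":0,"claw":-1},{"xyz":[-70,0,-130],"twist":0,"claw":-1}]'
python3 - <<'E'
from bench import telemetry, optics
from h import *
for i in range(6): s=optics.snapshot("wrist")
t=telemetry.read_state(); print(t["t"],t["eef_pos"],t["contact_force"])
a=np.radians(-22.7); u=np.array([np.cos(a),np.sin(a)]); v=np.array([-u[1],u[0]]); c=np.array([578.5,-279.9])
im=np.ascontiguousarray(s["image"][:,:,::-1])
im=cv2.resize(im,None,fx=1.4,fy=1.4)
for z,h,col in((61,15,(0,0,255)),(38,27,(0,200,0))):
  for i,j in((1,1),(1,-1),(-1,-1),(-1,1)):
    cv2.circle(im,tuple((proj(s,[*(c+h*(i*u+j*v)),z])*1.4).astype(int)),2,col,-1)
cv2.imwrite("pics/w8.png",im)
E
```

```text
t: 10.82
eef_pos: [513.8, -253.5, 262.2]
tool_rot: [-0.0, 0.981, -0.193, 0.004]
contact_force: [1.0, -0.1, 0.4]
gripper_width: 0.2
11.125 [ 514.00205328 -253.41211049  258.76379959] [-0.19440184 -0.88261248  0.72100347]
```

View pics/w8.png

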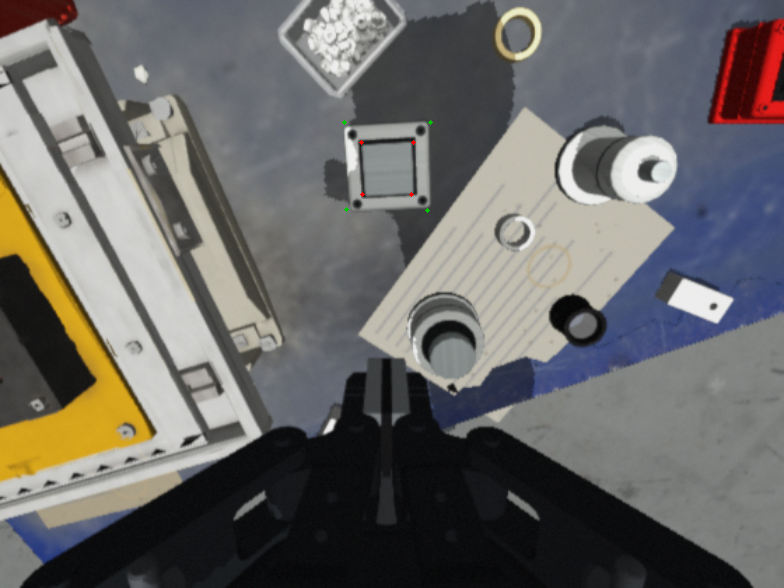

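The setter's pad and housing corners still match the original measurement, at picture pixels (362..414, 142..194), and everything else is standing where it was.

```bash
python3 -c "
from bench import r
print(r.job_done())"
```

```text
the job is handed in; nothing more can be done
None
```

I touched the closed fingertips to the aluminium square setter's pad twice, withdrew, and handed the job in at about 11 s of the 35 s allowed; no verdict is reported.

- **Touches:** each press took the pad down about 3.3 mm by my estimate (I can't read the pad directly). The force was about 4.8 N, held for about a second. The TCP height was 129.72 mm the first time and 129.76 mm the second, so the two readings agree.
- **Between touches:** the contact force fell back to sensor noise and the pad was seen to be up.
- **Last checks:** after withdrawing, the wrist picture showed the pad up. The setter's corners still lined up with the position I measured before touching it. The other setters and the parts visible in that picture looked undisturbed, though I judged them by eye and did not measure them. The block nearer the robot was mostly hidden behind the fingers in that picture, and the arm never came near it.
- **Disagreements:** none of the checks failed or disagreed. About 2 N of sideways force showed while pressing, but the setter did not shift.

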